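# Stir the clay humidity beads under the bench lamp

### The job

Take the stirring stick from its slanted holder and stir the clay beads in the tub under the lamp: feel for the floor of the sprung tub with the tip and, pressing only lightly (well under half a kilo), starting at the side nearest the robot, rub it along the floor through two full clockwise turns (seen from above: near, left, far, right), about midway between the tub's centre and its wall, without bumping the lamp, and leave the things around it alone. Stir on if need be until every bead lies at least half its width away from where it started, all still in the tub, then stand the stick fully home in its holder and let go.

Things in the scene. Friction and masses are not known exactly. Their poses are not given: they have to be found in the camera images.
- stick: hardwood stirring stick, 185 mm long: origin at its rounded lower tip, z along the stick up to the grip end. From 100 to 185 mm a flat grip, 18 mm thick across its y and 28 mm wide along its x; below that round, 18 mm in diameter, the last 55 mm a steel ferrule with a half-round end (radius 9 mm). 0.10 to 0.17 kg. Stands in the holder, leaning about 30 degrees from vertical
- stick_tip (a point): the lowest point of the stick's half-round tip (z = 0 of the stick)
- stick_grip (a point): on the stick's axis, 148 mm from the tip: the place to grip, across its y
- holder: fixed dark steel holder: base plate 130 x 90 x 12 mm, origin at the centre of its underside, and on it a slanted square socket, 40 x 40 mm inside, 5 mm walls, 80 mm deep. The socket's axis lies in the holder's xz plane and leans 30 degrees from vertical, its mouth towards the holder's -x (roughly towards the robot)
- holder_floor (a point): centre of the socket's inner floor
- holder_mouth (a point): centre of the socket's mouth, 80 mm along its axis from holder_floor
- shaker: fixed grey shaker base, 170 x 170 x 30 mm, origin at the centre of its underside, x away from the robot (far), y to the robot's left. It carries, centred, a round sprung aluminium tub
- tub_axis (a point): point on the base's top, on the tub's axis. The tub: 200 mm in diameter, 50 mm high, walls 4 mm, floor 6 mm, held on upright springs (0.5 N per mm), moves only up and down. How high it floats depends on its weight: its inner floor stands 50 to 62 mm above the table at the start (find it by touch), its rim 44 mm above the floor
- lamp: fixed grey bench lamp: base disc 100 mm in diameter and 14 mm high beyond the tub (origin: centre of its underside), post 16 mm thick, 313 mm tall, and an arm towards the lamp's -x that carries a bar head 45 (x) x 200 (y) x 30 mm, centred 130 mm from the post, its underside 275 mm above the table: it hangs over the tub's middle and far part
- blade_l: loose wooden table-tennis blade lying on the left: disc 152 mm in diameter centred at x = 80 mm, 12 mm high; handle 100 x 26 x 23 mm centred at x = -40 mm. Leave alone
- blade_r: the same, lying on the right. Leave alone
- glue_jar: loose small white jar, 44 mm in diameter, 60 mm high, origin under its centre; between and in front of the tub and the holder. Leave alone
- tape_roll: loose roll of paper tape, 80 mm outside diameter, 24 mm high, lying flat beyond and between them, origin under its centre. Leave alone
- bead0: barrel-shaped fired-clay bead in the tub, 24 mm in diameter, 20 mm high, 14 g, origin at its centre, all seven alike
- bead1: bead like bead0
- bead2: bead like bead0
- bead3: bead like bead0
- bead4: bead like bead0
- bead5: bead like bead0
- bead6: bead like bead0

How it is judged:
On the way, in this order (a step that is already met when the one before it is completed fails the run):
1. turn 1: the tip rubs the tub's floor on its near side (x of stick_tip in the frame of shaker below -0.025 m and y of stick_tip in the frame of shaker between -0.02 and 0.02 m and z of stick_tip in the frame of shaker below 0.068 m and contact force between stick and shaker above 0.3 N), for 0.02 s.
2. turn 1: the tip rubs the tub's floor on its left side (y of stick_tip in the frame of shaker above 0.025 m and x of stick_tip in the frame of shaker between -0.02 and 0.02 m and z of stick_tip in the frame of shaker below 0.068 m and contact force between stick and shaker above 0.3 N), for 0.02 s.
3. turn 1: the tip rubs the tub's floor on its far side (x of stick_tip in the frame of shaker above 0.025 m and y of stick_tip in the frame of shaker between -0.02 and 0.02 m and z of stick_tip in the frame of shaker below 0.068 m and contact force between stick and shaker above 0.3 N), for 0.02 s.
4. turn 1: the tip rubs the tub's floor on its right side (y of stick_tip in the frame of shaker below -0.025 m and x of stick_tip in the frame of shaker between -0.02 and 0.02 m and z of stick_tip in the frame of shaker below 0.068 m and contact force between stick and shaker above 0.3 N), for 0.02 s.
5. turn 2: the tip rubs the tub's floor on its near side (all of step 1), for 0.02 s.
6. turn 2: the tip rubs the tub's floor on its left side (all of step 2), for 0.02 s.
7. turn 2: the tip rubs the tub's floor on its far side (all of step 3), for 0.02 s.
8. turn 2: the tip rubs the tub's floor on its right side (all of step 4), for 0.02 s.
9. back at the near side: two full turns done (all of step 5), for 0.02 s.
At the end, for the whole second after the job is handed in: the stick stands in the holder, its tip within 22 mm of the centre of the socket's floor, at rest; every bead lies in the tub, at rest, more than 12 mm from where it started (distance between stick_tip and holder_floor below 0.022 m and linear speed of stick below 0.02 m/s and distance of each of bead0, bead1, bead2, bead3, bead4, bead5, bead6 from where it was at the start of the episode above 0.012 m and horizontal distance between each of bead0, bead1, bead2, bead3, bead4, bead5, bead6 and shaker below 0.096 m and z of bead0 in the frame of shaker between 0.045 and 0.1 m and linear speed of each of bead0, bead1, bead2, bead3, bead4, bead5, bead6 below 0.03 m/s and z of bead1 in the frame of shaker between 0.045 and 0.1 m and z of bead2 in the frame of shaker between 0.045 and 0.1 m and z of bead3 in the frame of shaker between 0.045 and 0.1 m and z of bead4 in the frame of shaker between 0.045 and 0.1 m and z of bead5 in the frame of shaker between 0.045 and 0.1 m and z of bead6 in the frame of shaker between 0.045 and 0.1 m); the robot touches nothing.
It fails at once if the lamp is bumped (over 3 N) (contact force between anything else and lamp above 3 N).
It fails at once if the stick is pressed hard on the tub (over 8 N) (contact force between stick and shaker above 8 N).
It fails at once if the fingers go into the tub or touch a bead (contact force between the fingers and shaker above 1 N or contact force between the fingers and bead0 above 1 N or contact force between the fingers and bead1 above 1 N or contact force between the fingers and bead2 above 1 N or contact force between the fingers and bead3 above 1 N or contact force between the fingers and bead4 above 1 N or contact force between the fingers and bead5 above 1 N or contact force between the fingers and bead6 above 1 N).
It fails at once if a blade, the glue jar or the tape roll is shifted more than 30 mm (distance of any of blade_l, blade_r, glue_jar, tape_roll from where it was at the start of the episode above 0.03 m).
It also fails if it takes over 72 s, if anything falls off the work surface, if the arm or the gripper's body presses on something with over 40 N, if the wrist force passes 120 N, or if a joint passes its speed limit or range.

### The arm

A 6-joint arm with a two-finger parallel gripper is mounted at the origin on the work surface. World frame = base frame: x ahead of the robot, y to its left, z up, the work surface at z = 0. Lengths are in m, angles in rad, forces in N, time in s.
With the tool pointing down it reaches from about 0.4 to 0.825 m from the base axis. Payload 7 kg.
Tool frame: the origin (TCP) lies midway between the tips of the shut fingers; the grasp point (between the pads) lies 19 mm behind it; z points along the fingers, y is the line along which they close (so a half turn about z gives the same grasp; the last joint's range is limited). The gripper opens to 88 mm and grips with 3 to 60 N. Pads are 19 mm wide; open, the fingers measure 130 mm over their backs; the gripper's body (78 mm by 193 mm) begins 47 mm behind the grasp point.
Start: joints at [1.498, 0.359, 0.012, 0, -1.224, -0.288], TCP at [0.238, 0.632, 0.227] pointing down, gripper open.
Joint ranges: [-3.07, 3.07], [-1.43, 2.12], [-1.02, 1.25], [-3.03, 1.67], [-3.05, -0], [-3.03, 3.03]. Speed limits (rad/s): [2.39, 2.39, 3.01, 3.14, 3.14, 3.14].

### API

Orientations are given as [roll, pitch, yaw] about the fixed x, y, z axes, in that order (R = Rz(yaw) Ry(pitch) Rx(roll)).
In Python, from station import arm gives the robot as it stands.
- The arm moves only by the tool servo_tool, never from a script. Its argument "deltas" is a list of rows, each a list of 7 numbers: the closure, from -1 (fully open) to 1 (shut), then the shift along the tool's x, y, z in mm, then the turn, a rotation vector about the tool's x, y, z in degrees. In form: [[gripper, x, y, z, ax, ay, az], ...]. A call has 1 to 20 rows; each row shifts and turns the commanded pose from where the row before left it, along the tool's axes as they then stand; what a row does not reach is not made up. A row lasts 1/12 s, in which the tool goes at most 41.7 mm and 7.16 degrees, less where a joint would pass 70% of its speed; a pose out of reach is approached as far as the arm can. A call is refused whole if a number of a shift passes 41.7 or a number of a turn 7.16, either way. A call with a gripper value outside its range is refused whole. The fingers move at their own pace and stop on an object; "squeeze" is the grip in N (left out, the last holds). Time passes only in rows, so rows that do not move let the fingers close. It gives the time, the measured TCP pose, the force, the opening and the grip force at its end, in the units of the state.
- arm.get_state(): the state, without advancing time (a new reading comes with each control period).
- arm.grab_frame(name): name is "scene" or "top" or "wrist"; returns a dict with "color" (480x640x3 uint8, red, green, blue), "K" (3x3 intrinsics, pixels), "position" and "orientation" of the camera in the world. Camera axes: x right, y down, z forward; pixel columns grow to the right and rows downward; lengths in m; the calibration is good to about 2 mm. A picture is of the moment at which its call begins. There is no depth.
- arm.job_done(): hands the job in; it is judged then, once.
Trained networks look in a picture, given as the dict that the camera call returned (one of the last four; its "shot" number tells which), for a name from the list of things; names that differ only in an ending like _2 or _b are one class to them, and where a whole thing is asked for, a point or a joint stands for the part that bears it (a point fixed in the world has none). Each returns a list of dicts, best first, with "conf" (0 to 1); they miss things now and then, are a little off and sometimes report something else, mostly with a low value. They report only what shows in the picture. A call takes as long as a camera call.
- arm.recognise(query, picture): "at" ([x, y, z] in m, in the coordinates of the camera as it stood for that picture, good to about 4 mm: the middle of the surface that is visible of it).
The state is a dict: "t": time; "q": joint angles; "qd": joint speeds; "joint_efforts": joint torques, N m; "eef_pos": TCP position; "ee_rot": TCP orientation; "force": force on the tool from outside, world axes, zero at the start; "moment": the same for the moment, N m; "width": finger opening in m; "gripper_force": force on a finger pad.
Only numpy, scipy, OpenCV 4.12 (cv2) and the standard library are available. Lean on these libraries where they do the work, as an engineer would, in place of code of your own. Each camera call takes 0.05 s, during which the arm holds its last target. There are 200 camera calls.

## Working session

There is one attempt and no reset: what is moved stays moved. The work goes in short steps, Python scripts to look and compute and a tool call to move; the robot and the scene stay as the last step left them, time stands still between calls to the robot, and variables do not carry over. Pictures are saved under pics/ and viewed, at most 12 in all, crops included, and the job is handed in when it is done.

Besides the shell and the picture viewer there is one more tool, called after "Emit:" by a JSON object that holds its "op" and its "data". servo_tool: Moves the arm, as the interface text tells. Its arguments: {"type":"object","properties":{"deltas":{"type":"array","items":{"type":"array","items":{"type":"number"}}},"squeeze":{"type":"number"}},"required":["deltas"]}

```bash
mkdir -p pics; ls; cat > h.py <<'E'
import numpy as np, cv2
from scipy.spatial.transform import Rotation as R
from station import arm
def rot(o):
    o=np.array(o)
    return o if o.shape==(3,3) else R.from_euler('xyz',o).as_matrix()
def look(cam,names,save=None):
    f=arm.grab_frame(cam)
    Rm=rot(f["orientation"])
    p=np.array(f["position"])
    if save: cv2.imwrite("pics/"+save,f["color"][:,:,::-1])
    for n in names:
        for d in arm.recognise(n,f)[:7 if n.startswith('bead') else 2]:
            print(cam,n,round(d["conf"],2),np.round(p+Rm@np.array(d["at"]),4))
    return f
def px(f,P):
    c=rot(f["orientation"]).T@(np.array(P)-f["position"]); u=f["K"]@c; return u[:2]/u[2]
def ray(f,uv,z):
    d=rot(f["orientation"])@np.linalg.solve(f["K"],[uv[0],uv[1],1]); p=np.array(f["position"])
    return p+d*(z-p[2])/d[2]
E
python3 - <<'E'
from h import *
s=arm.get_state(); print(s)
N=["stick","stick_tip","stick_grip","holder","holder_floor","holder_mouth","shaker","tub_axis","lamp","glue_jar","tape_roll","blade_l","blade_r"]
f=look("top",N+["bead0"],"top1.png"); print(f["position"],f["orientation"],f["K"])
f=look("scene",N,"scene1.png"); print(f["position"],f["orientation"])
E
```

```text
pics
{'t': 0.0, 'q': array([ 1.49811957e+00,  3.59415597e-01,  1.10650591e-02, -3.38751711e-04,
       -1.22410651e+00, -2.88145955e-01]), 'qd': array([-0.00159626,  0.00133816, -0.00173126,  0.00056213,  0.00056385,
        0.000988  ]), 'joint_efforts': array([ 9.36799697e-04, -5.82712841e+01,  2.93050790e+01,  6.99706122e+00,
        7.13090019e-03, -1.48838835e-04]), 'eef_pos': array([0.23813253, 0.63107837, 0.22560888]), 'ee_rot': array([ 3.13990990e+00, -1.66663204e-04, -3.60937942e-01]), 'force': array([ 0.155843  , -0.53275486,  1.20953715]), 'moment': array([-0.00968812, -0.00795646, -0.02680703]), 'gripper_force': 0.0, 'width': 0.08767292759716676}
top stick 0.96 [0.5469 0.1843 0.1649]
top stick_tip 0.58 [0.5503 0.187  0.1601]
top stick_grip 0.86 [0.5435 0.1845 0.1577]
top holder 0.78 [0.6007 0.162  0.013 ]
top holder_floor 0.81 [0.6025 0.1667 0.0132]
top holder_mouth 0.74 [ 0.5023 -0.4994  0.0177]
top holder_mouth 0.72 [0.6005 0.1637 0.0103]
top shaker 0.65 [ 0.571  -0.2089  0.0609]
top tub_axis 0.91 [ 0.5688 -0.2068  0.0556]
top lamp 0.55 [ 0.6338 -0.2253  0.3054]
top lam
[... 880 characters left out ...]
p 0.25 [ 0.651  -0.2288  0.2986]
scene holder 0.37 [ 0.4618 -0.0054  0.0458]
scene holder_floor 0.93 [0.6209 0.164  0.0341]
scene holder_mouth 0.87 [0.6219 0.1644 0.0368]
scene shaker 0.86 [ 0.5915 -0.2165  0.0582]
scene shaker 0.32 [ 0.4867 -0.4902  0.0166]
scene tub_axis 0.89 [ 0.5861 -0.2167  0.0561]
scene lamp 0.85 [ 0.6522 -0.2259  0.2988]
scene glue_jar 0.8 [ 0.4565 -0.0062  0.046 ]
scene tape_roll 0.77 [ 0.7615 -0.0277  0.0265]
scene blade_l 0.82 [0.5515 0.5005 0.0172]
scene blade_l 0.79 [ 0.4837 -0.4925  0.0192]
scene blade_r 0.82 [0.5515 0.5005 0.0172]
scene blade_r 0.79 [ 0.4837 -0.4925  0.0192]
[ 1.13479993 -0.3470194   0.83408813] [-2.40526973e+00 -7.77974606e-04  9.77664137e-01]
```

View pics/top1.png

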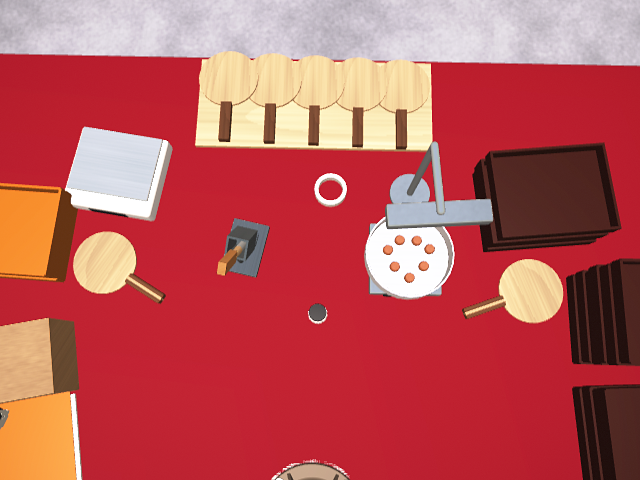

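View pics/scene1.png

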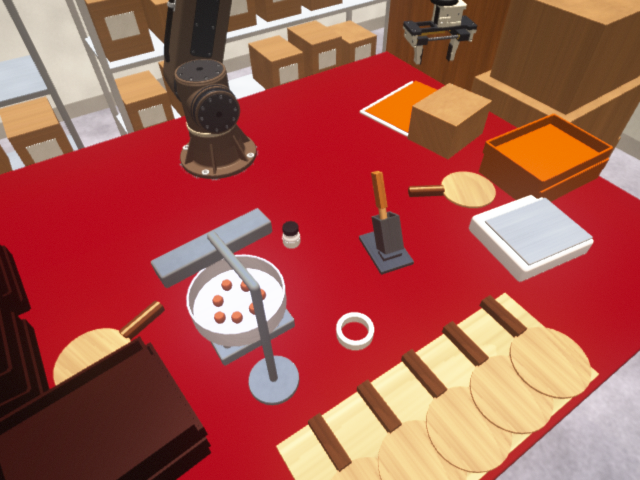

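The top view shows the tub at about (409,257) with seven beads in a ring. The holder plate is at (243,249) and the stick leans to (222,268). The lamp bar covers (387–491, 200–227), the jar is at (317,312) and the tape roll at (331,189). The scene view agrees. I'll zoom in to measure.

```bash
python3 - <<'E'
from h import *
t=cv2.imread("pics/top1.png"); s=cv2.imread("pics/scene1.png")
z=lambda im,x,y,w,h:cv2.resize(im[y:y+h,x:x+w],(400,300),interpolation=cv2.INTER_CUBIC)
cv2.imwrite("pics/z1.png",np.vstack([np.hstack([z(t,200,210,80,60*1+0),z(t,355,205,120,90)]),np.hstack([z(s,340,165,120,90),z(s,340,200,120,90)])]))
f=arm.grab_frame("top")
im=f["color"].astype(int); hsv=cv2.cvtColor(f["color"],cv2.COLOR_RGB2HSV)
# beads: orange-ish within tub
sub=np.zeros(im.shape[:2],np.uint8); cv2.circle(sub,(409,257),40,1,-1)
m=((hsv[...,1]>90)&(sub>0)).astype(np.uint8)
n,l,st,c=cv2.connectedComponentsWithStats(m)
for i in range(1,n):
    if st[i,4]>15: print(st[i,4],c[i].round(1),ray(f,c[i],0.068).round(4))
# rim fit
cc=np.array([0.57,-0.215]); 
for z in (0.1,):
    for cx,cy in((.57,-.21),):
        pts=[px(f,[cx+.1*np.cos(a),cy+.1*np.sin(a),z]) for a in np.arange(0,6.3,np.pi/2)]
        print(np.round(pts,1))
w=((hsv[...,1]<60)&(hsv[...,2]>120)).astype(np.uint8)
for r in (240,250,260,270): print(r,np.where(w[r,340:480])[0][[0,-1]]+340)
for c_ in (390,400,409,420,430): print(c_,np.where(w[225:320,c_])[0][[0,-1]]+225)
E
```

```text
74 [399.2 239.8] [ 0.6176 -0.1883  0.068 ]
75 [416.2 240.3] [ 0.6173 -0.2277  0.068 ]
77 [387.5 249.6] [ 0.5939 -0.161   0.068 ]
76 [429.  248.7] [ 0.5981 -0.257   0.068 ]
77 [423.3 265.8] [ 0.5577 -0.2431  0.068 ]
75 [394.3 266.1] [ 0.5555 -0.1766  0.068 ]
77 [408.8 277.4] [ 0.53   -0.2096  0.068 ]
[[410.5 214.6]
 [366.4 256.7]
 [411.5 302.4]
 [455.7 258.7]
 [410.5 214.6]]
240 [367 451]
250 [365 453]
260 [365 453]
270 [367 450]
390 [225 294]
400 [225 297]
409 [225 298]
420 [227 296]
430 [227 294]
```

View pics/z1.png

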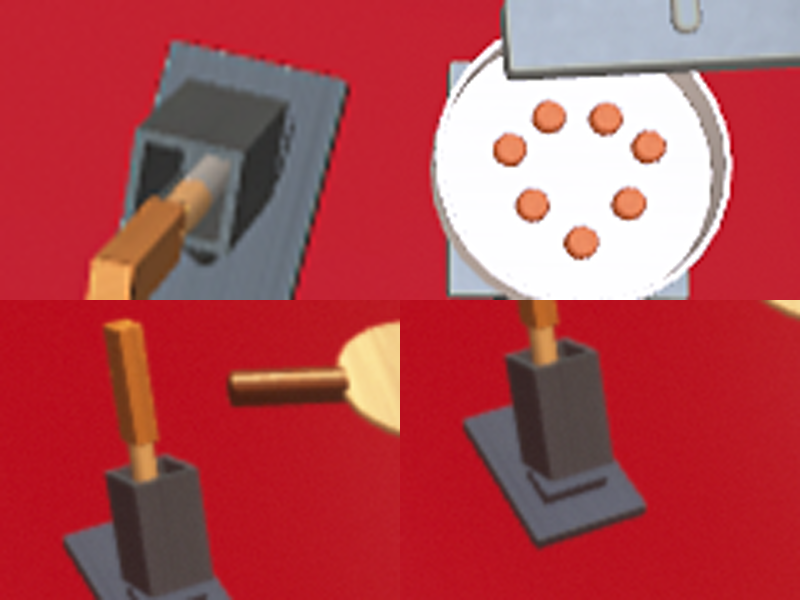

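```bash
cat > fit.py <<'E'
from h import *
from scipy.optimize import least_squares
t=arm.grab_frame("top"); s=arm.grab_frame("scene")
def model(p):
    x,y,th,sx,sz=p; Rz=R.from_euler('z',th).as_matrix(); o=np.array([x,y,0])
    W=lambda q:o+Rz@np.array(q)
    a=np.array([-.5,0,.866]);u=np.array([.866,0,.5]);v=np.array([0,1,0])
    M=np.array([sx,0,sz])+.08*a
    return W,(lambda i,j:W([i*.065,j*.045,.012])),(lambda i,j:W(M+.025*(i*u+j*v))),W([sx,0,sz]),W(M),Rz@a
def res(p):
    W,P,C,*_=model(p); r=[]
    for f,k,pt in [(t,P(1,1),(235,218.4)),(t,P(1,-1),(269.4,226.4)),(t,P(-1,-1),(258,277)),(t,P(-1,1),(227,271)),
      (t,C(1,1),(227.6,236)),(t,C(1,-1),(249,239)),(t,C(-1,-1),(246.4,260)),
      (s,P(-1,-1),(359.5,236)),(s,P(1,-1),(381.4,273.5)),(s,P(1,1),(413.5,262.4)),
      (s,C(-1,-1),(372.1,217.1)),(s,C(1,1),(400,214.1))]:
        r+=list(px(f,k)-pt)
    return np.array(r)
o=least_squares(res,[.6,.165,-.2,0,.017],loss='soft_l1')
print(o.x.round(4),np.round(res(o.x).reshape(-1,2),1).tolist())
W,P,C,F,M,a=model(o.x); print("floor",F.round(4),"mouth",M.round(4),"a",a)
E
python3 fit.py
```

```text
[ 0.6037  0.177  -0.1754  0.0193  0.0377] [[-1.4, -0.4], [-0.1, -1.4], [-0.5, -0.4], [-6.0, -1.7], [-0.2, -1.2], [0.3, 0.1], [0.1, -0.1], [-3.0, 0.3], [-0.7, -0.9], [-0.2, -1.5], [-2.4, -0.6], [-1.9, 0.5]]
floor [0.6227 0.1737 0.0377] mouth [0.5833 0.1807 0.107 ] a [-0.49233153  0.08723338  0.866     ]
```

```bash
cat >> h.py <<'E'
def plan(P,Rt=None,n=None):
    s=arm.get_state(); R0=R.from_euler('xyz',s["ee_rot"]); d=R0.as_matrix().T@(np.array(P)-s["eef_pos"])*1000
    rv=np.zeros(3) if Rt is None else (R0.inv()*R.from_matrix(Rt)).as_rotvec(degrees=True)
    print("t",s["t"],"eef",s["eef_pos"].round(4),"d",d.round(1),"rv",rv.round(2))
    if n: print("per row",(d/n).round(2),(rv/n).round(2))
def toolR(tilt,yaw): # tool z leaning: down + away, degrees
    t,y=np.radians([tilt,yaw]); h=np.array([np.cos(y),np.sin(y),0]); Y=np.array([np.sin(y),-np.cos(y),0])
    Z=np.sin(t)*h-np.cos(t)*np.array([0,0,1]); return np.array([np.cross(Y,Z),Y,Z]).T
E
python3 -c "
from h import *
plan([.488,.1976,.259],toolR(30,-10),14)"
```

```text
t 1.6 eef [0.2383 0.6315 0.2265] d [386.8 317.8 -32.5] rv [  2.8   29.91 -10.43]
per row [27.63 22.7  -2.32] [ 0.2   2.14 -0.74]
```

Emit:
{"op": "servo_tool", "data": {"deltas": [[-1, 27.6, 22.7, -2.3, 0, 0, 0], [-1, 27.6, 22.7, -2.3, 0, 0, 0], [-1, 27.6, 22.7, -2.3, 0, 0, 0], [-1, 27.6, 22.7, -2.3, 0, 0, 0], [-1, 27.6, 22.7, -2.3, 0, 0, 0], [-1, 27.6, 22.7, -2.3, 0, 0, 0], [-1, 27.6, 22.7, -2.3, 0, 0, 0], [-1, 27.6, 22.7, -2.3, 0, 0, 0], [-1, 27.6, 22.7, -2.3, 0, 0, 0], [-1, 27.6, 22.7, -2.3, 0, 0, 0], [-1, 27.6, 22.7, -2.3, 0, 0, 0], [-1, 27.6, 22.7, -2.3, 0, 0, 0], [-1, 27.6, 22.7, -2.3, 0, 0, 0], [-1, 27.6, 22.7, -2.3, 0, 0, 0], [-1, 0, 0, 0, 0.56, 6, -2.1], [-1, 0, 0, 0, 0.56, 6, -2.1], [-1, 0, 0, 0, 0.56, 6, -2.1], [-1, 0, 0, 0, 0.56, 6, -2.1], [-1, 0, 0, 0, 0.56, 6, -2.1], [-1, 0, 0, 0, 0, 0, 0]]}}

```text
t: 3.27
eef_pos: [0.484, 0.1925, 0.2541]
ee_rot: [3.129, -0.527, -0.162]
force: [-0.1, -2.5, -2.6]
width: 0.0877
gripper_force: 0.0
```

```bash
python3 -c "
from h import *
plan([.488,.1976,.259],toolR(30,-10)); print(arm.get_state()['q'])
f=look('wrist',['stick_grip','holder_mouth'],'w1.png')
g=look('scene',[],None)
F=np.array([.6227,.1737,.0377]);a=np.array([-.4923,.0872,.866]);u=np.array([.853,-.15,.5])
for k in(0,-.011):
  print([px(f,F+k*u+l*a).round() for l in(.08,.148,.185)])
im=f['color'][:,:,::-1].copy()
cv2.imwrite('pics/w1.png',np.hstack([cv2.resize(im,(400,300)),cv2.resize(g['color'][150:300,320:520,::-1],(400,300),interpolation=cv2.INTER_CUBIC)]))"
```

```text
t 3.2667 eef [0.484  0.1925 0.2541] d [ 5.2 -5.6 -2.7] rv [ 0.38 -0.2   0.63]
[ 1.0474307  -0.14137858 -0.86989398  0.72655638 -0.79669789 -0.14975007]
wrist stick_grip 0.9 [0.5301 0.1921 0.1885]
wrist holder_mouth 0.66 [0.5984 0.1725 0.0095]
wrist holder_mouth 0.25 [ 0.7482 -0.2128  0.0122]
[array([316., 202.]), array([315., 217.]), array([314., 229.])]
[array([316., 213.]), array([315., 230.]), array([314., 244.])]
```

View pics/w1.png

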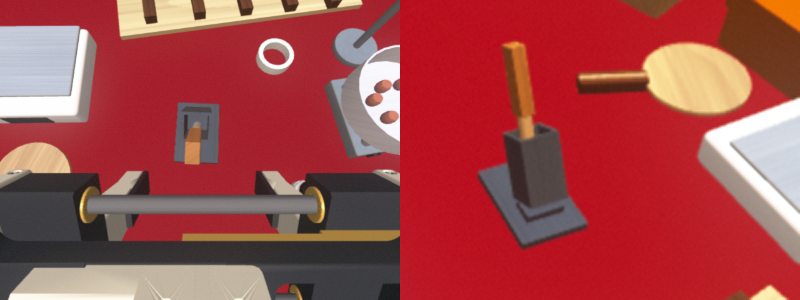

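```bash
cat > fs.py <<'E'
from h import *
from scipy.optimize import least_squares
import itertools
V=[]
for c,(x0,y0,x1,y1) in (("top",(205,225,245,290)),("scene",(360,160,400,225)),("wrist",(280,180,350,275))):
    f=arm.grab_frame(c); hsv=cv2.cvtColor(f["color"],cv2.COLOR_RGB2HSV)
    m=((hsv[...,0]>8)&(hsv[...,0]<18)&(hsv[...,1]>150)&(hsv[...,2]>90)).astype(np.uint8)
    k=np.zeros_like(m);k[y0:y1,x0:x1]=m[y0:y1,x0:x1]
    n,l,st,_=cv2.connectedComponentsWithStats(k); i=1+st[1:,4].argmax(); print(c,st[i])
    V.append((f,(l==i).astype(np.uint8)))
def feat(M):
    return np.array([M['m10']/M['m00'],M['m01']/M['m00'],np.sqrt(M['mu20']/M['m00']),np.sqrt(M['mu02']/M['m00']),M['mu11']/M['m00']/10])
def res(p):
    G=p[:3];Rm=toolR(p[3],p[4]);Z=-Rm[:,2];X=Rm[:,0];Y=Rm[:,1]
    B=[G+i*.014*X+j*.009*Y+k*Z for i,j,k in itertools.product((-1,1),(-1,1),(-.048,.037))]
    r=[]
    for f,m in V:
        h=cv2.convexHull(np.array([px(f,b) for b in B],np.float32))
        w=3 if f is V[2][0] else 3
        r.append(feat(cv2.moments(h))-feat(cv2.moments(m,True)))
    return np.concatenate(r)
o=least_squares(res,[.545,.187,.163,30,-10],x_scale=[.01,.01,.01,5,5],loss='soft_l1')
print(o.x.round(4),o.fun.round(1)); Z=-toolR(o.x[3],o.x[4])[:,2]
print("tip",(o.x[:3]-.148*Z).round(4)); plan(o.x[:3]+.041*Z+.03*Z,toolR(o.x[3],o.x[4]))
E
python3 fs.py
```

```text
top [217 249  20  27 306]
scene [372 171  15  48 456]
wrist [307 210  23  59 866]
[  0.5447   0.192    0.1527  30.2843 -10.    ] [ 1.1 -1.8 -0.   0.2  0.2 -0.1 -0.4  0.4 -2.3 -0.6 -0.3  0.1  0.2 -0.7
  1.1]
tip [0.6182 0.179  0.0249]
t 3.6167 eef [0.4888 0.1988 0.2601] d [-5.3 -3.  50.1] rv [-0.06  0.38 -0.15]
```

Emit:
{"op": "servo_tool", "data": {"deltas": [[-1, -2.5, -1.5, 10, 0, 0, 0], [-1, -2.5, -1.5, 20, 0, 0, 0], [-1, 0, 0, 25, 0, 0, 0], [-1, 0, 0, 25, 0, 0, 0], [-1, 0, 0, 25, 0, 0, 0], [-1, 0, 0, 20, 0, 0, 0], [-1, 0, 0, 10, 0, 0, 0], [-1, 0, 0, 0, 0, 0, 0], [-1, 0, 0, 0, 0, 0, 0]]}}

```text
t: 4.37
eef_pos: [0.5528, 0.1892, 0.1405]
ee_rot: [3.139, -0.52, -0.177]
force: [0.5, 0.1, -0.0]
width: 0.0874
gripper_force: 0.0
```

```bash
python3 -c "
from h import *
print(arm.get_state())
f=look('wrist',['stick_grip'],None);g=look('scene',['stick_grip'])
cv2.imwrite('pics/w2.png',np.hstack([cv2.resize(f['color'][:,:,::-1],(400,300)),cv2.resize(g['color'][100:250,290:490,::-1],(400,300),interpolation=cv2.INTER_CUBIC)]))"
```

```text
{'t': 4.3667, 'q': array([ 0.65850699,  0.08750348, -1.01387197,  1.31407931, -0.39263885,
       -0.48906068]), 'qd': array([ 0.03103442, -0.03099092,  0.00153934, -0.02148892, -0.00583452,
        0.00817018]), 'joint_efforts': array([ -0.55487221, -27.50955462,  21.2962836 ,   1.98243409,
        -0.58019903,  -0.23232182]), 'eef_pos': array([0.55277737, 0.18922183, 0.1404602 ]), 'ee_rot': array([ 3.13928764, -0.51980667, -0.17749268]), 'force': array([ 0.54837476,  0.0757298 , -0.02402495]), 'moment': array([0.21926389, 1.59760019, 0.00412572]), 'gripper_force': 0.0, 'width': 0.08740751287504354}
wrist stick_grip 0.89 [0.5492 0.1965 0.1754]
scene stick_grip 0.63 [0.5521 0.188  0.1529]
```

View pics/w2.png

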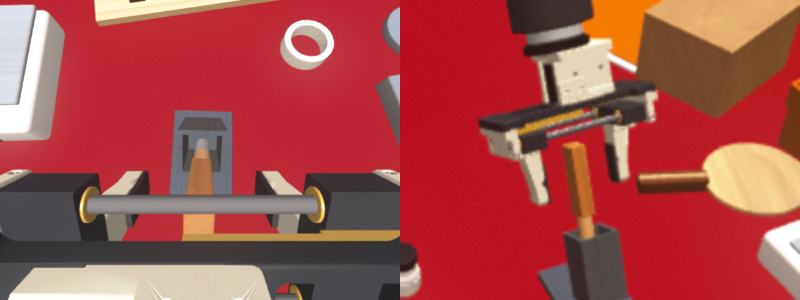

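The fingers straddle the grip: in the right half the fingertip line crosses it at about (582,192), and in the wrist view it sits centred near (200,200). I'll close the gripper.

Emit:
{"op": "servo_tool", "data": {"deltas": [[1, 0, 0, 0, 0, 0, 0], [1, 0, 0, 0, 0, 0, 0], [1, 0, 0, 0, 0, 0, 0], [1, 0, 0, 0, 0, 0, 0], [1, 0, 0, 0, 0, 0, 0], [1, 0, 0, 0, 0, 0, 0], [1, 0, 0, 0, 0, 0, 0], [1, 0, 0, 0, 0, 0, 0]], "squeeze": 45}}

```text
t: 5.23
eef_pos: [0.5514, 0.1903, 0.1406]
ee_rot: [3.14, -0.52, -0.175]
force: [0.8, -0.4, 0.5]
width: 0.0397
gripper_force: 0.0
```

Emit:
{"op": "servo_tool", "data": {"deltas": [[1, 0, 0, 0, 0, 0, 0], [1, 0, 0, 0, 0, 0, 0], [1, 0, 0, 0, 0, 0, 0], [1, 0, 0, 0, 0, 0, 0], [1, 0, 0, 0, 0, 0, 0], [1, 0, 0, 0, 0, 0, 0]]}}

```text
t: 5.73
eef_pos: [0.5514, 0.1902, 0.1405]
ee_rot: [3.14, -0.52, -0.175]
force: [0.6, -0.8, -1.2]
width: 0.0177
gripper_force: 44.9
```

Emit:
{"op": "servo_tool", "data": {"deltas": [[1, 2, 0, -2, 0, 0, 0], [1, 3, 0, -10, 0, 0, 0], [1, 2, 0, -20, 0, 0, 0], [1, 0, 0, -25, 0, 0, 0], [1, 0, 0, -25, 0, 0, 0], [1, 0, 0, -25, 0, 0, 0], [1, 0, 0, -15, 0, 0, 0], [1, 0, 0, 0, 0, 0, 0], [1, 0, 0, 0, 0, 0, 0]]}}

```text
t: 6.48
eef_pos: [0.4974, 0.2007, 0.2504]
ee_rot: [-3.141, -0.52, -0.175]
force: [-0.7, 0.7, -1.8]
width: 0.0181
gripper_force: 44.9
```

```bash
python3 -c "
from h import *
s=arm.get_state();print(s['q'].round(3),s['force'],s['moment'],s['width'])
g=look('scene',['stick'])
im=g['color'][:,:,::-1].copy()
Rm=R.from_euler('xyz',s['ee_rot']).as_matrix()
T=s['eef_pos']+.13*Rm[:,2];print('tip',T,px(g,T))
cv2.circle(im,tuple(int(round(v)) for v in px(g,T)),2,(255,255,0),-1)
cv2.imwrite('pics/s2.png',cv2.resize(im[80:280,280:480],(600,600)))"
```

```text
[ 1.017 -0.11  -0.85   0.73  -0.764 -0.143] [-0.69277893  0.74085443 -1.84936336] [0.32092765 1.94166992 0.00743131] 0.018128831500529075
scene stick 0.66 [0.5134 0.1945 0.2332]
scene stick 0.33 [ 0.759  -0.0241  0.0265]
tip [0.56108751 0.18960845 0.13757922] [381.93493023 199.33127925]
```

View pics/s2.png

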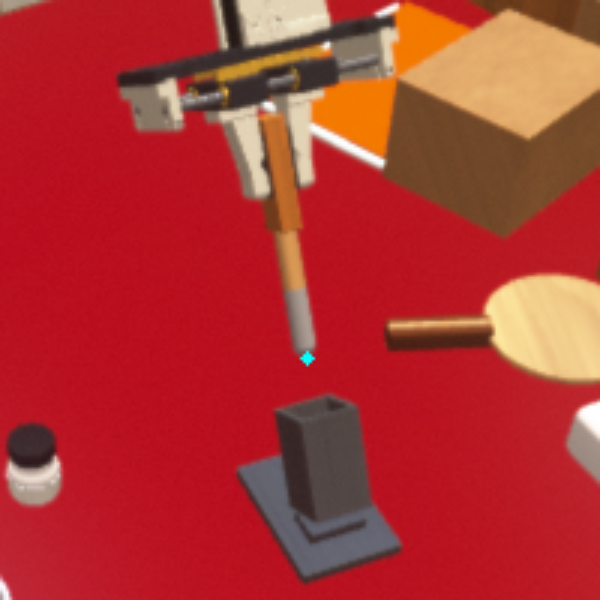

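The stick came out cleanly. The predicted tip is 3–4 mm past the visible tip at (306,352), so the tip sits about 0.127 m past the TCP. Next I'll plan the transfer to the tub.

```bash
python3 -c "
from h import *
f=arm.grab_frame('top'); cv2.imwrite('pics/top_now.png',f['color'][:,:,::-1])
im=f['color'].astype(int)
for u in (388,400,440,480,490):
  v=np.where((im[195:240,u].max(-1)<0))[0]
for uv in ((389,227),(491,222)): print(ray(f,uv,.275),ray(f,uv,.305))
Rt=toolR(22,0); plan(np.array([.536,-.206,.16])-.127*Rt[:,2],Rt,14)
"
```

```text
[ 0.5967381  -0.14016956  0.275     ] [ 0.58934977 -0.13661953  0.305     ]
[ 0.61117824 -0.33729355  0.275     ] [ 0.60335445 -0.32779893  0.305     ]
t 6.6333 eef [0.4976 0.1991 0.2486] d [ 67.7 400.5   6.6] rv [ 4.58 -7.7  -9.01]
per row [ 4.83 28.61  0.47] [ 0.33 -0.55 -0.64]
```

```bash
python3 -c "
from h import *
f=arm.grab_frame('wrist'); s=arm.get_state(); Rm=R.from_euler('xyz',s['ee_rot']).as_matrix()
print('cam in tool',Rm.T@(np.array(f['position'])-s['eef_pos']))
Rt=toolR(26,2); plan(np.array([.536,-.206,.16])-.127*Rt[:,2],Rt,14)
"
```

```text
cam in tool [ 0.07717458  0.00043227 -0.15867222]
t 6.6833 eef [0.4976 0.1991 0.2486] d [ 59.2 403.8   6. ] rv [  5.84  -3.7  -10.61]
per row [ 4.23 28.84  0.43] [ 0.42 -0.26 -0.76]
```

```bash
python3 -c "
from h import *
Rt=toolR(28,2); plan(np.array([.536,-.206,.16])-.127*Rt[:,2],Rt,14)
"
```

```text
t 6.6833 eef [0.4976 0.1991 0.2486] d [ 54.9 404.6   5.8] rv [  6.02  -1.71 -10.51]
per row [ 3.92 28.9   0.42] [ 0.43 -0.12 -0.75]
```

Emit:
{"op": "servo_tool", "data": {"deltas": [[1, 3.7, 27, 0.4, 0, 0, 0], [1, 3.7, 27, 0.4, 0, 0, 0], [1, 3.7, 27, 0.4, 0, 0, 0], [1, 3.7, 27, 0.4, 0, 0, 0], [1, 3.7, 27, 0.4, 0, 0, 0], [1, 3.7, 27, 0.4, 0, 0, 0], [1, 3.7, 27, 0.4, 0, 0, 0], [1, 3.7, 27, 0.4, 0, 0, 0], [1, 3.7, 27, 0.4, 0, 0, 0], [1, 3.7, 27, 0.4, 0, 0, 0], [1, 3.7, 27, 0.4, 0, 0, 0], [1, 3.7, 27, 0.4, 0, 0, 0], [1, 3.7, 27, 0.4, 0, 0, 0], [1, 3.6, 27, 0.3, 0, 0, 0], [1, 3.6, 27, 0.3, 0, 0, 0], [1, 0, 0, 0, 2, -0.6, -3.5], [1, 0, 0, 0, 2, -0.6, -3.5], [1, 0, 0, 0, 2, -0.5, -3.5], [1, 0, 0, 0, 0, 0, 0], [1, 0, 0, 0, 0, 0, 0]]}}

```text
t: 8.35
eef_pos: [0.4768, -0.2093, 0.2719]
ee_rot: [-3.139, -0.488, 0.028]
force: [-0.2, 0.1, -2.0]
width: 0.0174
gripper_force: 44.9
```

```bash
python3 -c "
from h import *
s=arm.get_state();print(s['q'].round(3),s['force'],s['moment'],s['width'])
Rm=R.from_euler('xyz',s['ee_rot']).as_matrix(); print('tip',s['eef_pos']+.127*Rm[:,2])
Rt=toolR(28,2); plan(np.array([.536,-.206,.16])-.127*Rt[:,2],Rt)
"
```

```text
[-0.078 -0.184 -0.56  -0.081 -0.711  1.726] [-0.22847235  0.14916612 -2.01665419] [-0.1298979   1.88443435  0.00798675] 0.017423010346916134
tip [ 0.53633246 -0.20726529  0.15978652]
t 8.35 eef [ 0.4768 -0.2093  0.2719] d [-0.2 -1.2 -0.3] rv [ 0.03  0.02 -0.35]
```

Emit:
{"op": "servo_tool", "data": {"deltas": [[1, 17.2, 0.7, 9.1, 0, 0, 0], [1, 17.2, 0.7, 9.1, 0, 0, 0], [1, -8, 0, 15, 0, 0, 0], [1, -8, 0, 15, 0, 0, 0], [1, -8, 0, 15, 0, 0, 0], [1, -8, 0, 15, 0, 0, 0], [1, -5.5, 0, 10.3, 0, 0, 0], [1, -3, 0, 5.3, 0, 0, 0], [1, 0, 0, 0, 0, 0, 0], [1, 0, 0, 0, 0, 0, 0]]}}

```text
t: 9.18
eef_pos: [0.5157, -0.2074, 0.1872]
ee_rot: [-3.14, -0.49, 0.034]
force: [0.6, 0.9, -0.5]
width: 0.0178
gripper_force: 44.9
```

```bash
cat > rd.py <<'E'
from h import *
F=[];M=[]
for i in range(8):
    arm.grab_frame("wrist"); s=arm.get_state(); F.append(s["force"]); M.append(s["moment"])
Rm=R.from_euler('xyz',s['ee_rot']).as_matrix()
print("t",s["t"],"tip",(s['eef_pos']+.127*Rm[:,2]).round(4),"F",np.mean(F,0).round(2),"sd",np.std(F,0).round(2),"M",np.mean(M,0).round(3),np.std(M,0).round(3),"w",s["width"])
E
python3 rd.py
```

```text
t 9.5833 tip [ 0.5759 -0.2053  0.0758] F [ 0.14 -0.07 -1.41] sd [0.3  0.48 0.39] M [-0.126  1.882  0.004] [0.033 0.033 0.026] w 0.01770540410870698
```

Emit:
{"op": "servo_tool", "data": {"deltas": [[1, -1.9, 0, 3.5, 0, 0, 0], [1, -1.9, 0, 3.5, 0, 0, 0], [1, -1.9, 0, 3.5, 0, 0, 0], [1, 0, 0, 0, 0, 0, 0], [1, 0, 0, 0, 0, 0, 0]]}}

```text
t: 10.0
eef_pos: [0.5155, -0.2075, 0.1747]
ee_rot: [-3.139, -0.489, 0.034]
force: [-0.2, 0.1, -0.8]
width: 0.0179
gripper_force: 44.9
```

```bash
python3 rd.py
```

```text
t 10.4 tip [ 0.5756 -0.2052  0.0635] F [ 0.08 -0.04 -1.31] sd [0.42 0.35 0.76] M [-0.105  1.872 -0.004] [0.024 0.034 0.024] w 0.017872426917540693
```

Nothing felt yet. I'll go down 6 mm.

Emit:
{"op": "servo_tool", "data": {"deltas": [[1, -0.9, 0, 1.8, 0, 0, 0], [1, -0.9, 0, 1.7, 0, 0, 0], [1, -1, 0, 1.8, 0, 0, 0], [1, 0, 0, 0, 0, 0, 0], [1, 0, 0, 0, 0, 0, 0]]}}

```text
t: 10.82
eef_pos: [0.5158, -0.2075, 0.1693]
ee_rot: [-3.14, -0.49, 0.035]
force: [-0.1, 0.3, -0.4]
width: 0.0181
gripper_force: 44.9
```

```bash
python3 rd.py
```

```text
t 11.2167 tip [ 0.5756 -0.2052  0.0574] F [-0.09  0.23 -1.08] sd [0.37 0.3  0.36] M [-0.024  1.843  0.035] [0.04  0.027 0.024] w 0.01771390156336416
```

Emit:
{"op": "servo_tool", "data": {"deltas": [[1, -0.9, 0, 1.8, 0, 0, 0], [1, -1, 0, 1.7, 0, 0, 0], [1, 0, 0, 0, 0, 0, 0], [1, 0, 0, 0, 0, 0, 0]]}}

```text
t: 11.55
eef_pos: [0.5161, -0.2076, 0.1656]
ee_rot: [-3.14, -0.491, 0.035]
force: [0.4, -0.7, 1.0]
width: 0.0177
gripper_force: 44.9
```

```bash
python3 rd.py
```

```text
t 11.95 tip [ 0.5758 -0.2052  0.0535] F [-0.27 -0.27  1.05] sd [0.43 0.38 0.29] M [-0.147  1.364 -0.013] [0.03  0.081 0.039] w 0.01775052420431175
```

```bash
cat > circ.py <<'E'
from h import *
import sys
a,b,n,r=map(float,sys.argv[1:5]); n=int(n)
s=arm.get_state(); Rm=R.from_euler('xyz',s['ee_rot']).as_matrix()
tip=s['eef_pos']+.127*Rm[:,2]; C=np.array([.578,-.206,0])
P=lambda d:C+r*np.array([-np.cos(np.radians(d)),np.sin(np.radians(d)),0])
print("tip",tip.round(4),"rel",(tip-C).round(4),"F",s["force"].round(2))
pts=[P(d) for d in np.linspace(a,b,n+1)]; pts[0]=np.array([tip[0],tip[1],0])
print([[1]+((Rm.T@(q-p))*1000).round(1).tolist()+[0,0,0] for p,q in zip(pts,pts[1:])])
E
python3 -c "
from h import *
s=arm.get_state(); Rm=R.from_euler('xyz',s['ee_rot']).as_matrix();print(Rm.T@[-39.8,-.8,0])"
sed -i 's/pts\[0\]=np.*$/pass/' circ.py; python3 circ.py 0 180 20 .042; python3 circ.py 180 360 20 .042
```

```text
[-35.10714418  -0.61418776 -18.75609769]
tip [ 0.5758 -0.2052  0.0535] rel [-0.0022  0.0008  0.0535] F [-0.5   0.13  0.58]
[[1, 0.7, -6.5, 0.4, 0, 0, 0], [1, 1.6, -6.3, 0.8, 0, 0, 0], [1, 2.4, -6.0, 1.3, 0, 0, 0], [1, 3.2, -5.5, 1.7, 0, 0, 0], [1, 3.9, -4.9, 2.1, 0, 0, 0], [1, 4.5, -4.1, 2.4, 0, 0, 0], [1, 5.1, -3.2, 2.7, 0, 0, 0], [1, 5.4, -2.3, 2.9, 0, 0, 0], [1, 5.7, -1.3, 3.0, 0, 0, 0], [1, 5.8, -0.3, 3.1, 0, 0, 0], [1, 5.8, 0.8, 3.1, 0, 0, 0], [1, 5.6, 1.8, 3.0, 0, 0, 0], [1, 5.3, 2.7, 2.8, 0, 0, 0], [1, 4.8, 3.6, 2.6, 0, 0, 0], [1, 4.3, 4.5, 2.3, 0, 0, 0], [1, 3.6, 5.2, 1.9, 0, 0, 0], [1, 2.9, 5.7, 1.5, 0, 0, 0], [1, 2.0, 6.2, 1.1, 0, 0, 0], [1, 1.2, 6.5, 0.6, 0, 0, 0], [1, 0.3, 6.6, 0.1, 0, 0, 0]]
tip [ 0.5758 -0.2052  0.0535] rel [-0.0022  0.0008  0.0535] F [-0.5   0.13  0.58]
[[1, -0.7, 6.5, -0.4, 0, 0, 0], [1, -1.6, 6.3, -0.8, 0, 0, 0], [1, -2.4, 6.0, -1.3, 0, 0, 0], [1, -3.2, 5.5, -1.7, 0, 0, 0], [1, -3.9, 4.9, -2.1, 0, 0, 0], [1, -4.5, 4.1, -2.4, 0, 0, 0], [1, -5.1, 3.2, -2.7, 0, 0, 0], [1, -5.4, 2.3, -2.9, 0, 0, 0], [1, -5.7, 1.3, -3.0, 0, 0, 0], [1, -5.8, 0.3, -3.1, 0, 0, 0], [1, -5.8, -0.8, -3.1, 0, 0, 0], [1, -5.6, -1.8, -3.0, 0, 0, 0], [1, -5.3, -2.7, -2.8, 0, 0, 0], [1, -4.8, -3.6, -2.6, 0, 0, 0], [1, -4.3, -4.5, -2.3, 0, 0, 0], [1, -3.6, -5.2, -1.9, 0, 0, 0], [1, -2.9, -5.7, -1.5, 0, 0, 0], [1, -2.0, -6.2, -1.1, 0, 0, 0], [1, -1.2, -6.5, -0.6, 0, 0, 0], [1, -0.3, -6.6, -0.1, 0, 0, 0]]
```

Emit:
{"op": "servo_tool", "data": {"deltas": [[1, -5.9, -0.1, -3.1, 0, 0, 0], [1, -5.9, -0.1, -3.1, 0, 0, 0], [1, -5.9, -0.1, -3.1, 0, 0, 0], [1, -5.8, -0.1, -3.1, 0, 0, 0], [1, -5.8, -0.1, -3.1, 0, 0, 0], [1, -5.8, -0.1, -3.2, 0, 0, 0], [1, 0, 0, 0, 0, 0, 0], [1, 0, 0, 0, 0, 0, 0]]}}

```text
t: 12.62
eef_pos: [0.4745, -0.2083, 0.1647]
ee_rot: [-3.139, -0.488, 0.034]
force: [-1.5, 0.4, 2.6]
width: 0.0179
gripper_force: 44.9
```

```bash
python3 rd.py
```

```text
t 13.0167 tip [ 0.5356 -0.2059  0.053 ] F [-1.71  0.33  1.31] sd [0.5  0.68 0.63] M [-0.092  2.036  0.015] [0.024 0.087 0.018] w 0.018576988671741172
```

Emit:
{"op": "servo_tool", "data": {"deltas": [[1, 0.7, -6.5, 0.4, 0, 0, 0], [1, 1.6, -6.3, 0.8, 0, 0, 0], [1, 2.4, -6.0, 1.3, 0, 0, 0], [1, 3.2, -5.5, 1.7, 0, 0, 0], [1, 3.9, -4.9, 2.1, 0, 0, 0], [1, 4.5, -4.1, 2.4, 0, 0, 0], [1, 5.1, -3.2, 2.7, 0, 0, 0], [1, 5.4, -2.3, 2.9, 0, 0, 0], [1, 5.7, -1.3, 3.0, 0, 0, 0], [1, 5.8, -0.3, 3.1, 0, 0, 0]]}}

```text
t: 13.85
eef_pos: [0.5184, -0.1662, 0.1653]
ee_rot: [-3.14, -0.49, 0.035]
force: [-1.7, 0.8, 1.3]
width: 0.0181
gripper_force: 44.9
```

```bash
python3 circ.py 0 1 1 .042;  python3 -c "
from h import *
f=look('scene',[]);t=look('top',[])
cv2.imwrite('pics/st1.png',np.hstack([cv2.resize(f['color'][190:370,130:330,::-1],(400,360)),cv2.resize(t['color'][180:330,340:500,::-1],(384,360))]))"
```

```text
tip [ 0.5782 -0.1638  0.0532] rel [0.0002 0.0422 0.0532] F [-1.7   0.78  1.26]
[[1, 0.0, -0.7, 0.0, 0, 0, 0]]
```

View pics/st1.png

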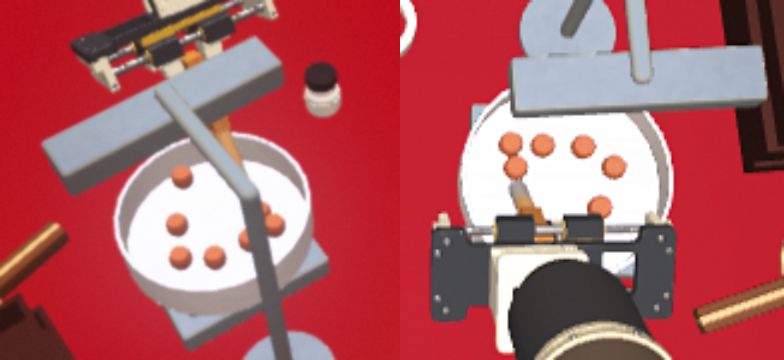

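The tip is on the left side, pushing beads ahead of it. The gripper is well clear of the lamp: in the right half it sits at row 215 and the lamp edge is at row 115.

Emit:
{"op": "servo_tool", "data": {"deltas": [[1, 5.8, 0.8, 3.1, 0, 0, 0], [1, 5.6, 1.8, 3.0, 0, 0, 0], [1, 5.3, 2.7, 2.8, 0, 0, 0], [1, 4.8, 3.6, 2.6, 0, 0, 0], [1, 4.3, 4.5, 2.3, 0, 0, 0], [1, 3.6, 5.2, 1.9, 0, 0, 0], [1, 2.9, 5.7, 1.5, 0, 0, 0], [1, 2.0, 6.2, 1.1, 0, 0, 0], [1, 1.2, 6.5, 0.6, 0, 0, 0], [1, 0.3, 6.6, 0.1, 0, 0, 0]]}}

```text
t: 14.78
eef_pos: [0.5613, -0.2091, 0.1657]
ee_rot: [-3.14, -0.491, 0.035]
force: [-0.9, 1.7, 1.0]
width: 0.0177
gripper_force: 44.9
```

```bash
python3 rd.py
```

```text
t 15.1833 tip [ 0.6202 -0.2062  0.0538] F [ 1.09 -1.1   0.93] sd [0.43 0.49 0.39] M [-0.45   0.869 -0.213] [0.271 0.12  0.149] w 0.01739308888958174
```

Emit:
{"op": "servo_tool", "data": {"deltas": [[1, -0.7, 6.5, -0.4, 0, 0, 0], [1, -1.6, 6.3, -0.8, 0, 0, 0], [1, -2.4, 6.0, -1.3, 0, 0, 0], [1, -3.2, 5.5, -1.7, 0, 0, 0], [1, -3.9, 4.9, -2.1, 0, 0, 0], [1, -4.5, 4.1, -2.4, 0, 0, 0], [1, -5.1, 3.2, -2.7, 0, 0, 0], [1, -5.4, 2.3, -2.9, 0, 0, 0], [1, -5.7, 1.3, -3.0, 0, 0, 0], [1, -5.8, 0.3, -3.1, 0, 0, 0], [1, -5.8, -0.8, -3.1, 0, 0, 0], [1, -5.6, -1.8, -3.0, 0, 0, 0], [1, -5.3, -2.7, -2.8, 0, 0, 0], [1, -4.8, -3.6, -2.6, 0, 0, 0], [1, -4.3, -4.5, -2.3, 0, 0, 0], [1, -3.6, -5.2, -1.9, 0, 0, 0], [1, -2.9, -5.7, -1.5, 0, 0, 0], [1, -2.0, -6.2, -1.1, 0, 0, 0], [1, -1.2, -6.5, -0.6, 0, 0, 0], [1, -0.3, -6.6, -0.1, 0, 0, 0]]}}

```text
t: 16.85
eef_pos: [0.477, -0.2079, 0.1665]
ee_rot: [-3.14, -0.493, 0.035]
force: [2.2, -2.0, -0.0]
width: 0.0178
gripper_force: 45.0
```

```bash
python3 rd.py
```

```text
t 17.25 tip [ 0.5347 -0.2059  0.0523] F [ 1.11 -0.64 -0.84] sd [0.86 0.99 0.48] M [-0.309  1.073 -0.157] [0.409 0.412 0.235] w 0.017722640488763965
```

Emit:
{"op": "servo_tool", "data": {"deltas": [[1, -0.7, 0, 1.3, 0, 0, 0], [1, -0.7, 0, 1.3, 0, 0, 0], [1, 0, 0, 0, 0, 0, 0]]}}

```text
t: 17.5
eef_pos: [0.4754, -0.2084, 0.1616]
ee_rot: [-3.139, -0.489, 0.034]
force: [-1.0, 1.1, 0.5]
width: 0.0181
gripper_force: 45.0
```

```bash
python3 rd.py;  python3 -c "
from h import *
f=look('scene',[]);t=look('wrist',[])
s=arm.get_state();Rm=R.from_euler('xyz',s['ee_rot']).as_matrix()
im=f['color'][:,:,::-1].copy()
for l in (.127,.055):
  p=px(f,s['eef_pos']+l*Rm[:,2]); print(p); cv2.circle(im,tuple(int(round(v)) for v in p),1,(255,255,0),-1)
cv2.imwrite('pics/st2.png',np.hstack([cv2.resize(im[190:340,160:310],(400,400)),cv2.resize(t['color'][...,::-1],(400,400))]))"
```

```text
t 17.9 tip [ 0.5356 -0.2061  0.0503] F [-1.48 -0.12  0.61] sd [0.34 0.38 0.35] M [-0.046  1.989  0.041] [0.104 0.044 0.055] w 0.018124701068677158
[229.86386073 290.15030255]
[217.44724239 262.00318661]
```

View pics/st2.png

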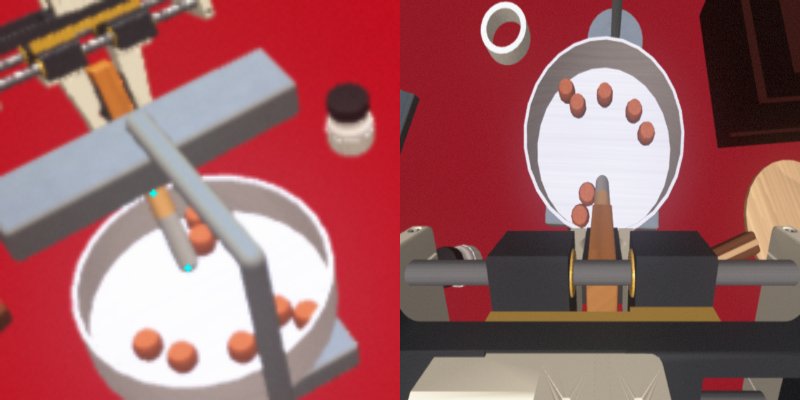

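The tip is on the floor at the near side, at (188,268) in the left half, and all seven beads are in the tub. I'll do the second turn.

Emit:
{"op": "servo_tool", "data": {"deltas": [[1, 0.7, -6.5, 0.4, 0, 0, 0], [1, 1.6, -6.3, 0.8, 0, 0, 0], [1, 2.4, -6.0, 1.3, 0, 0, 0], [1, 3.2, -5.5, 1.7, 0, 0, 0], [1, 3.9, -4.9, 2.1, 0, 0, 0], [1, 4.5, -4.1, 2.4, 0, 0, 0], [1, 5.1, -3.2, 2.7, 0, 0, 0], [1, 5.4, -2.3, 2.9, 0, 0, 0], [1, 5.7, -1.3, 3.0, 0, 0, 0], [1, 5.8, -0.3, 3.1, 0, 0, 0], [1, 5.8, 0.8, 3.1, 0, 0, 0], [1, 5.6, 1.8, 3.0, 0, 0, 0], [1, 5.3, 2.7, 2.8, 0, 0, 0], [1, 4.8, 3.6, 2.6, 0, 0, 0], [1, 4.3, 4.5, 2.3, 0, 0, 0], [1, 3.6, 5.2, 1.9, 0, 0, 0], [1, 2.9, 5.7, 1.5, 0, 0, 0], [1, 2.0, 6.2, 1.1, 0, 0, 0], [1, 1.2, 6.5, 0.6, 0, 0, 0], [1, 0.3, 6.6, 0.1, 0, 0, 0]]}}

```text
t: 19.67
eef_pos: [0.5611, -0.2091, 0.1627]
ee_rot: [-3.14, -0.491, 0.034]
force: [0.3, 1.4, 0.5]
width: 0.0179
gripper_force: 45.0
```

```bash
python3 rd.py
```

```text
t 20.0667 tip [ 0.62   -0.2061  0.0508] F [ 1.03 -0.88  0.18] sd [0.36 0.34 0.62] M [-0.419  1.107 -0.162] [0.165 0.063 0.095] w 0.0177840716395077
```

Emit:
{"op": "servo_tool", "data": {"deltas": [[1, -1.6, 6.5, 1.2, 0, 0, 0], [1, -1.6, 6.3, -0.8, 0, 0, 0], [1, -2.4, 6.0, -1.3, 0, 0, 0], [1, -3.2, 5.5, -1.7, 0, 0, 0], [1, -3.9, 4.9, -2.1, 0, 0, 0], [1, -4.5, 4.1, -2.4, 0, 0, 0], [1, -5.1, 3.2, -2.7, 0, 0, 0], [1, -5.4, 2.3, -2.9, 0, 0, 0], [1, -5.7, 1.3, -3.0, 0, 0, 0], [1, -5.8, 0.3, -3.1, 0, 0, 0]]}}

```text
t: 20.9
eef_pos: [0.5175, -0.2508, 0.1608]
ee_rot: [-3.14, -0.491, 0.034]
force: [2.3, 0.1, 1.5]
width: 0.018
gripper_force: 45.0
```

```bash
python3 rd.py
```

```text
t 21.3 tip [ 0.5772 -0.2479  0.048 ] F [-2.14  0.1   1.69] sd [0.54 0.39 0.52] M [-0.196  1.971 -0.057] [0.079 0.121 0.054] w 0.01757763007101224
```

Emit:
{"op": "servo_tool", "data": {"deltas": [[1, -5.8, -0.8, -3.1, 0, 0, 0], [1, -5.6, -1.8, -3.0, 0, 0, 0], [1, -5.3, -2.7, -2.8, 0, 0, 0], [1, -4.8, -3.6, -2.6, 0, 0, 0], [1, -4.3, -4.5, -2.3, 0, 0, 0], [1, -3.6, -5.2, -1.9, 0, 0, 0], [1, -2.9, -5.7, -1.5, 0, 0, 0], [1, -2.0, -6.2, -1.1, 0, 0, 0], [1, -1.2, -6.5, -0.6, 0, 0, 0], [1, -0.3, -6.6, -0.1, 0, 0, 0], [1, 0, 0, 0, 0, 0, 0]]}}

```text
t: 22.22
eef_pos: [0.4747, -0.2072, 0.1602]
ee_rot: [-3.139, -0.489, 0.035]
force: [-0.9, 1.4, 0.5]
width: 0.0181
gripper_force: 45.0
```

```bash
python3 rd.py; cat > bd.py <<'E'
from h import *
B0=np.array([[.6176,-.1883],[.6173,-.2277],[.5939,-.161],[.5981,-.257],[.5577,-.2431],[.5555,-.1766],[.53,-.2096]])
V=[]
def det(c,z,h=None):
    f=arm.grab_frame(c); hsv=cv2.cvtColor(f["color"],cv2.COLOR_RGB2HSV)
    m=((hsv[...,0]<11)&(hsv[...,1]>100)&(hsv[...,1]<190)&(hsv[...,2]>70)).astype(np.uint8)
    q=px(f,[.578,-.206,.06]); k=np.zeros_like(m)
    E=np.array([px(f,[.578+.094*np.cos(a),-.206+.094*np.sin(a),.07]) for a in np.arange(0,6.3,.3)],np.int32)
    cv2.fillPoly(k,[E],1); n,l,st,cc=cv2.connectedComponentsWithStats(m*k)
    for i in range(1,n):
        if st[i,4]>20: print(c,st[i,4],ray(f,cc[i],z).round(4))
    return f
det("scene",.068); f=det("wrist",.068); det("top",.068)
cv2.imwrite("pics/b.png",f["color"][:,:,::-1])
E
python3 bd.py
```

```text
t 22.6167 tip [ 0.5354 -0.2061  0.0481] F [-1.76  1.2   1.41] sd [0.56 0.63 0.31] M [0.504 1.751 0.335] [0.097 0.039 0.055] w 0.017765782032904482
scene 86 [ 0.6406 -0.1609  0.068 ]
scene 186 [ 0.6094 -0.2628  0.068 ]
scene 79 [ 0.647 -0.216  0.068]
wrist 1024 [ 0.6366 -0.1616  0.068 ]
wrist 466 [ 0.6417 -0.2159  0.068 ]
wrist 457 [ 0.6166 -0.2573  0.068 ]
wrist 462 [ 0.5911 -0.2685  0.068 ]
wrist 485 [ 0.5337 -0.16    0.068 ]
wrist 547 [ 0.5084 -0.1705  0.068 ]
wrist 1036 [ 0.5011 -0.2081  0.068 ]
top 135 [ 0.6368 -0.1613  0.068 ]
top 55 [ 0.6402 -0.2154  0.068 ]
top 67 [ 0.6159 -0.2569  0.068 ]
top 70 [ 0.5902 -0.2682  0.068 ]
top 69 [ 0.5334 -0.159   0.068 ]
top 58 [ 0.5089 -0.17    0.068 ]
```

```bash
python3 -c "
from h import *
s=arm.get_state(); Rm=R.from_euler('xyz',s['ee_rot']).as_matrix()
p=[np.array([54*np.cos(a),-54*np.sin(a),0]) for a in np.radians(np.linspace(32,120,13))]
print((Rm.T@(p[0]-np.array([-42,0,0]))/12).round(1))
print([[1]+(Rm.T@(b-a)).round(1).tolist()+[0,0,0] for a,b in zip(p,p[1:])])"
```

```text
[6.4 2.6 3.4]
[[1, -3.7, 5.5, -2.0, 0, 0, 0], [1, -4.3, 4.9, -2.3, 0, 0, 0], [1, -4.8, 4.2, -2.6, 0, 0, 0], [1, -5.3, 3.5, -2.8, 0, 0, 0], [1, -5.6, 2.7, -3.0, 0, 0, 0], [1, -5.9, 1.9, -3.1, 0, 0, 0], [1, -6.0, 1.0, -3.2, 0, 0, 0], [1, -6.1, 0.1, -3.2, 0, 0, 0], [1, -6.1, -0.8, -3.2, 0, 0, 0], [1, -5.9, -1.6, -3.2, 0, 0, 0], [1, -5.7, -2.5, -3.0, 0, 0, 0], [1, -5.4, -3.3, -2.9, 0, 0, 0]]
```

Emit:
{"op": "servo_tool", "data": {"deltas": [[1, 6.4, 2.6, 3.4, 0, 0, 0], [1, 6.4, 2.6, 3.4, 0, 0, 0], [1, 6.4, 2.6, 3.4, 0, 0, 0], [1, 6.4, 2.6, 3.4, 0, 0, 0], [1, 6.4, 2.6, 3.4, 0, 0, 0], [1, 6.4, 2.6, 3.4, 0, 0, 0], [1, 6.4, 2.6, 3.4, 0, 0, 0], [1, 6.4, 2.6, 3.4, 0, 0, 0], [1, 6.4, 2.6, 3.4, 0, 0, 0], [1, 6.4, 2.6, 3.4, 0, 0, 0], [1, 6.4, 2.6, 3.4, 0, 0, 0], [1, 6.4, 2.6, 3.4, 0, 0, 0]]}}

```text
t: 23.77
eef_pos: [0.5647, -0.2366, 0.1607]
ee_rot: [-3.14, -0.49, 0.035]
force: [-2.5, -0.0, 0.6]
width: 0.0177
gripper_force: 45.0
```

Emit:
{"op": "servo_tool", "data": {"deltas": [[1, -3.7, 5.5, -2.0, 0, 0, 0], [1, -4.3, 4.9, -2.3, 0, 0, 0], [1, -4.8, 4.2, -2.6, 0, 0, 0], [1, -5.3, 3.5, -2.8, 0, 0, 0], [1, -5.6, 2.7, -3.0, 0, 0, 0], [1, -5.9, 1.9, -3.1, 0, 0, 0], [1, -6.0, 1.0, -3.2, 0, 0, 0], [1, -6.1, 0.1, -3.2, 0, 0, 0], [1, -6.1, -0.8, -3.2, 0, 0, 0], [1, -5.9, -1.6, -3.2, 0, 0, 0], [1, -5.7, -2.5, -3.0, 0, 0, 0], [1, -5.4, -3.3, -2.9, 0, 0, 0], [1, 0, 0, 0, 0, 0, 0]]}}

```text
t: 24.85
eef_pos: [0.489, -0.2537, 0.16]
ee_rot: [-3.138, -0.488, 0.034]
force: [-2.1, 1.2, 1.0]
width: 0.0179
gripper_force: 45.0
```

```bash
python3 rd.py; python3 bd.py
```

```text
t 25.25 tip [ 0.5506 -0.2521  0.048 ] F [-1.85  0.65  1.59] sd [0.47 0.35 0.31] M [0.245 1.983 0.203] [0.075 0.086 0.044] w 0.01797520334101939
scene 85 [ 0.6408 -0.1612  0.068 ]
scene 178 [ 0.5972 -0.2781  0.068 ]
scene 81 [ 0.6469 -0.2162  0.068 ]
wrist 993 [ 0.6372 -0.1619  0.068 ]
wrist 443 [ 0.6423 -0.2163  0.068 ]
wrist 483 [ 0.6066 -0.2764  0.068 ]
wrist 504 [ 0.5778 -0.2813  0.068 ]
wrist 479 [ 0.5337 -0.1602  0.068 ]
wrist 1085 [ 0.5153 -0.2526  0.068 ]
wrist 469 [ 0.5099 -0.1707  0.068 ]
top 137 [ 0.6367 -0.1612  0.068 ]
top 55 [ 0.6402 -0.2154  0.068 ]
top 68 [ 0.6065 -0.2752  0.068 ]
top 65 [ 0.5779 -0.2803  0.068 ]
top 69 [ 0.5334 -0.159   0.068 ]
top 59 [ 0.5089 -0.1698  0.068 ]
```

View pics/b.png

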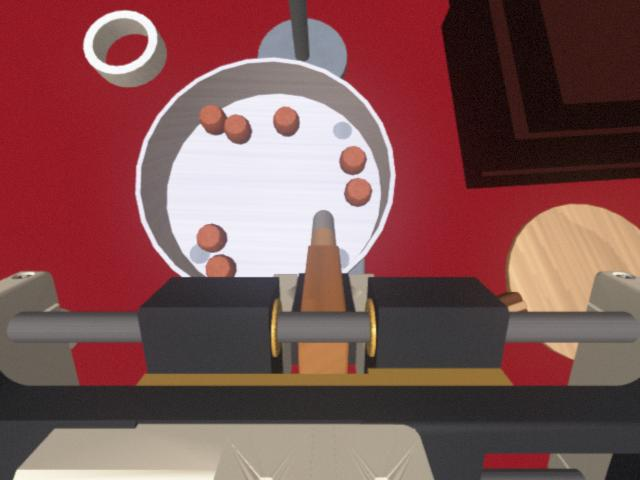

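All seven beads are in the tub and clear of their start spots. I'll lift out.

Emit:
{"op": "servo_tool", "data": {"deltas": [[1, 4.7, 0, -8.8, 0, 0, 0], [1, 9.4, 0, -17.7, 0, 0, 0], [1, 9.4, 0, -17.7, 0, 0, 0], [1, 9.4, 0, -17.7, 0, 0, 0], [1, 9.4, 0, -17.7, 0, 0, 0], [1, 9.4, 0, -17.7, 0, 0, 0], [1, 0, 0, 0, 0, 0, 0], [1, 0, 0, 0, 0, 0, 0]]}}

```text
t: 26.07
eef_pos: [0.4914, -0.255, 0.2726]
ee_rot: [-3.141, -0.493, 0.035]
force: [0.8, 0.3, -2.3]
width: 0.0178
gripper_force: 45.0
```

```bash
python3 -c "
from h import *
Rt=toolR(30,-10); g=np.array([.4974,.2007,.2504])
plan(g+.002*Rt[:,0]+.003*Rt[:,1],Rt,15)"; python3 bd.py | grep -v scene
```

```text
t 26.0667 eef [ 0.4914 -0.255   0.2726] d [  10.2 -451.9   29.9] rv [-5.89  1.75 10.48]
per row [  0.68 -30.13   2.  ] [-0.39  0.12  0.7 ]
wrist 471 [ 0.6398 -0.1611  0.068 ]
wrist 227 [ 0.6452 -0.2156  0.068 ]
wrist 258 [ 0.6089 -0.277   0.068 ]
wrist 264 [ 0.5797 -0.2819  0.068 ]
wrist 1054 [ 0.528  -0.2517  0.068 ]
wrist 258 [ 0.5349 -0.159   0.068 ]
wrist 112 [ 0.5148 -0.1691  0.068 ]
top 132 [ 0.6381 -0.1617  0.068 ]
top 49 [ 0.6408 -0.2162  0.068 ]
top 65 [ 0.6081 -0.2771  0.068 ]
top 45 [ 0.5812 -0.2836  0.068 ]
top 70 [ 0.534  -0.1597  0.068 ]
top 62 [ 0.5095 -0.1707  0.068 ]
```

Emit:
{"op": "servo_tool", "data": {"deltas": [[1, 0.7, -30.1, 2, 0, 0, 0], [1, 0.7, -30.1, 2, 0, 0, 0], [1, 0.7, -30.1, 2, 0, 0, 0], [1, 0.7, -30.1, 2, 0, 0, 0], [1, 0.7, -30.1, 2, 0, 0, 0], [1, 0.7, -30.1, 2, 0, 0, 0], [1, 0.7, -30.1, 2, 0, 0, 0], [1, 0.7, -30.1, 2, 0, 0, 0], [1, 0.7, -30.1, 2, 0, 0, 0], [1, 0.7, -30.1, 2, 0, 0, 0], [1, 0.7, -30.1, 2, 0, 0, 0], [1, 0.7, -30.1, 2, 0, 0, 0], [1, 0.6, -30.1, 2, 0, 0, 0], [1, 0.6, -30.1, 2, 0, 0, 0], [1, 0.6, -30.1, 2, 0, 0, 0], [1, 0, 0, 0, -2, 0.6, 3.5], [1, 0, 0, 0, -2, 0.6, 3.5], [1, 0, 0, 0, -1.9, 0.6, 3.5], [1, 0, 0, 0, 0, 0, 0], [1, 0, 0, 0, 0, 0, 0]]}}

```text
t: 27.88
eef_pos: [0.4977, 0.1976, 0.2487]
ee_rot: [3.14, -0.52, -0.171]
force: [0.0, -0.0, -0.7]
width: 0.0179
gripper_force: 45.0
```

```bash
python3 -c "
from h import *
Rt=toolR(30,-10); g=np.array([.4974,.2007,.2504])
s=arm.get_state();print(s['q'].round(2),s['ee_rot'],s['width'])
plan(g+.002*Rt[:,0]+.003*Rt[:,1],Rt)
f=look('scene',[]);w=look('wrist',[]);t=look('top',[])
r=lambda im:cv2.resize(im,(400,300),interpolation=cv2.INTER_CUBIC)
cv2.imwrite('pics/ins.png',np.hstack([r(f['color'][120:285,310:530,::-1]),r(w['color'][100:340,160:480,::-1])]))"
```

```text
[ 1.01 -0.11 -0.86  0.73 -0.76 -0.14] [ 3.1399274  -0.52019197 -0.17088221] 0.017929649305785438
t 27.8833 eef [0.4977 0.1976 0.2487] d [ 2.1 -0.  -1.9] rv [-0.01  0.2   0.18]
```

View pics/ins.png

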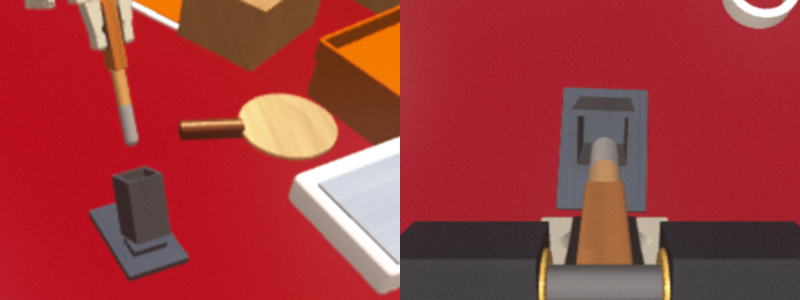

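Emit:
{"op": "servo_tool", "data": {"deltas": [[1, 2, 0, 5, 0, 0, 0], [1, 0, 0, 15, 0, 0, 0], [1, 0, 0, 15, 0, 0, 0], [1, 0, 0, 12, 0, 0, 0], [1, 0, 0, 8, 0, 0, 0], [1, 0, 0, 0, 0, 0, 0], [1, 0, 0, 0, 0, 0, 0]]}}

```text
t: 28.62
eef_pos: [0.5269, 0.1912, 0.2028]
ee_rot: [3.141, -0.521, -0.175]
force: [-0.3, -0.7, -1.6]
width: 0.0177
gripper_force: 45.0
```

```bash
python3 rd.py
```

```text
t 29.0167 tip [0.5891 0.1817 0.0935] F [ 0.23  0.   -1.6 ] sd [0.28 0.28 0.56] M [ 3.210e-01  1.964e+00 -1.000e-03] [0.045 0.043 0.036] w 0.017622158215677617
```

Emit:
{"op": "servo_tool", "data": {"deltas": [[1, 0, 0, 10, 0, 0, 0], [1, 0, 0, 12, 0, 0, 0], [1, 0, 0, 12, 0, 0, 0], [1, 0, 0, 10, 0, 0, 0], [1, 0, 0, 8, 0, 0, 0], [1, 0, 0, 6, 0, 0, 0], [1, 0, 0, 0, 0, 0, 0], [1, 0, 0, 0, 0, 0, 0]]}}

```text
t: 29.68
eef_pos: [0.5553, 0.1867, 0.1528]
ee_rot: [3.141, -0.521, -0.175]
force: [-0.3, -0.9, -1.1]
width: 0.018
gripper_force: 45.0
```

```bash
python3 rd.py; python3 -c "
from h import *
Rt=toolR(30,-10); plan([.5514,.1902,.1405],Rt)"
```

```text
t 30.0833 tip [0.6176 0.1767 0.0432] F [ 0.17  0.17 -1.58] sd [0.47 0.54 0.65] M [ 3.230e-01  1.967e+00 -1.000e-03] [0.019 0.013 0.02 ] w 0.017945544540463373
t 30.0833 eef [0.5552 0.1876 0.1533] d [-10.   -1.9   9. ] rv [-0.05  0.09 -0.01]
```

Emit:
{"op": "servo_tool", "data": {"deltas": [[1, -2, 0, 3, 0, 0, 0], [1, -2, 0, 3, 0, 0, 0], [1, -2, 0, 3, 0, 0, 0], [1, -1, 0, 1, 0, 0, 0], [1, 0, 0, 0, 0, 0, 0], [1, 0, 0, 0, 0, 0, 0]]}}

```text
t: 30.58
eef_pos: [0.5547, 0.1879, 0.1422]
ee_rot: [-3.14, -0.523, -0.175]
force: [-5.7, -0.9, 6.4]
width: 0.0175
gripper_force: 45.0
```

```bash
python3 rd.py
```

```text
t 30.9833 tip [0.6172 0.177  0.0321] F [-6.18 -0.71  6.84] sd [0.44 0.48 0.42] M [-0.29  2.52 -0.41] [0.028 0.041 0.034] w 0.017950089530732464
```

Bottomed out on the socket floor. I'll ease off and release.

Emit:
{"op": "servo_tool", "data": {"deltas": [[1, 0, 0, -1, 0, 0, 0], [1, 0, 0, 0, 0, 0, 0], [-1, 0, 0, 0, 0, 0, 0], [-1, 0, 0, 0, 0, 0, 0], [-1, 0, 0, 0, 0, 0, 0], [-1, 0, 0, 0, 0, 0, 0], [-1, 0, 0, 0, 0, 0, 0], [-1, 0, 0, 0, 0, 0, 0], [-1, 0, 0, 0, 0, 0, 0], [-1, 0, 0, 0, 0, 0, 0]]}}

```text
t: 31.82
eef_pos: [0.5539, 0.1877, 0.1419]
ee_rot: [-3.141, -0.521, -0.175]
force: [0.6, -0.0, 0.4]
width: 0.0657
gripper_force: 0.0
```

Emit:
{"op": "servo_tool", "data": {"deltas": [[-1, 0, 0, -5, 0, 0, 0], [-1, 0, 0, -15, 0, 0, 0], [-1, 0, 0, -20, 0, 0, 0], [-1, 0, 0, -25, 0, 0, 0], [-1, 0, 0, -25, 0, 0, 0], [-1, 0, 0, -25, 0, 0, 0], [-1, 0, 0, -10, 0, 0, 0], [-1, 0, 0, 0, 0, 0, 0], [-1, 0, 0, 0, 0, 0, 0]]}}

```text
t: 32.57
eef_pos: [0.4925, 0.1992, 0.2507]
ee_rot: [-3.139, -0.522, -0.175]
force: [-0.2, -0.1, -0.2]
width: 0.0872
gripper_force: 0.0
```

```bash
python3 fs.py; python3 bd.py | grep -v scene; python3 -c "
from h import *
f=look('scene',[]); cv2.imwrite('pics/fin.png',cv2.resize(f['color'][130:370,130:450,::-1],(640,480)))"
```

```text
top [219 252  19  31 331]
scene [367 172  19  47 420]
wrist [ 310  215   25   60 1245]
[  0.5399   0.1894   0.1336  30.     -10.    ] [ 2.5 -2.8  0.  -1.4  0.8  0.1  5.4 -0.1 -1.4 -1.2 -0.1  1.3  0.2 -0.5
 -0. ]
tip [0.6128 0.1765 0.0054]
t 32.7167 eef [0.4926 0.1977 0.2491] d [-16.   -0.1  53.1] rv [ 0.1   0.18 -0.01]
wrist 113 [ 0.6459 -0.2129  0.068 ]
wrist 446 [ 0.6375 -0.1723  0.068 ]
wrist 140 [ 0.5385 -0.1666  0.068 ]
top 132 [ 0.638 -0.162  0.068]
top 49 [ 0.6408 -0.2162  0.068 ]
top 66 [ 0.6081 -0.2769  0.068 ]
top 69 [ 0.5786 -0.2816  0.068 ]
top 70 [ 0.534  -0.1597  0.068 ]
top 62 [ 0.5095 -0.1707  0.068 ]
```

View pics/fin.png

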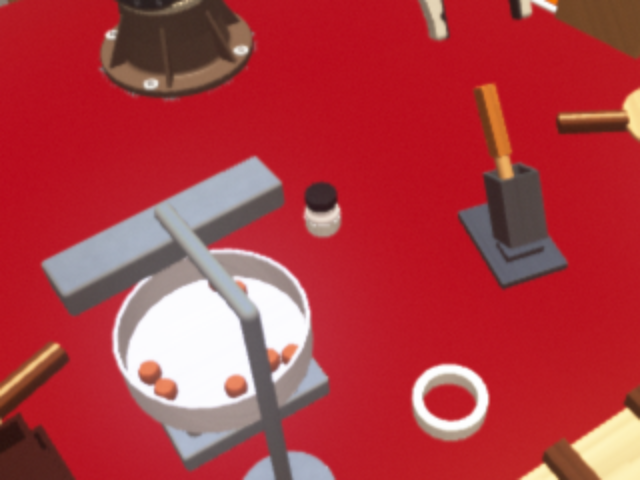

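```bash
python3 -c "
from h import *
a=arm.grab_frame('scene')['color'].astype(int)
for i in range(8): b=arm.grab_frame('scene')['color'].astype(int)
print(np.abs(a-b)[150:260,340:440].max(), np.abs(a-b)[150:260,340:440].mean(), arm.get_state()['t']); print(arm.job_done())"
```

```text
21 1.3004848484848486 33.3667
the job is handed in; nothing more can be done
None
```

I stirred the beads with two full clockwise turns plus one extra pass on the right side, stood the stick back in its holder, let go and handed the job in at about 33 s. By my camera check all seven beads were in the tub and more than 12 mm from where they started, but the hand-in gave no pass or fail result.

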